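Dock two sealed data loggers, battery end down

TASK

Put the two sealed metal data loggers into the two tilting cradles of the read-out stand, one in each, battery end at the foot, so that each cradle swings up and both loggers stand home in it with their antenna end up. The two ends look alike; the battery end is the heavy one. Leave the other things on the bench where they stand.

Things in the scene. Friction and masses are not known exactly. Their poses are not given: they have to be found in the camera images.
- logger_a_center (a point): first sealed logger: square metal housing 42 x 42 x 170 mm with identical grey caps (18 mm long) on both ends. This point: its centre, half-way along its axis, 21 mm above the bench as it lies. x along its length, z up as it lies at the start.
- logger_b_center (a point): second, identical sealed logger: square metal housing 42 x 42 x 170 mm with identical grey caps (18 mm long) on both ends. This point: its centre, half-way along its axis, 21 mm above the bench as it lies. x along its length, z up as it lies at the start.
- logger_a: the first logger: 0.40 to 0.51 kg. Its centre of mass lies 31 to 36 mm from its middle towards the battery end, which may be its +x or its -x end and cannot be told by looking; a hand that lifts it away from its middle feels which end is heavy. Origin on its underside, 21 mm below its centre point.
- logger_b: the second logger: 0.40 to 0.51 kg. Its centre of mass lies 31 to 36 mm from its middle towards the battery end, which may be its +x or its -x end and cannot be told by looking; a hand that lifts it away from its middle feels which end is heavy. Origin on its underside, 21 mm below its centre point.
- cradle_left_seat (a point): seat of the left cradle (seen from the robot), on its pivot line, 112 mm above the bench: where the centre of a logger that is home lies (1.5 mm nearer the foot once it has slid against the foot plate). Moves with the cradle: x from its foot to its head, y the pivot line, z out of its open side. At the start x rises 30 degrees from level, the foot low and on the robot's side.
- cradle_right_seat (a point): seat of the right cradle (seen from the robot), on its pivot line, 112 mm above the bench: where the centre of a logger that is home lies (1.5 mm nearer the foot once it has slid against the foot plate). Moves with the cradle: x from its foot to its head, y the pivot line, z out of its open side. At the start x rises 30 degrees from level, the foot low and on the robot's side.
- cradle_left (a joint): hinge of the left cradle: 0 = lying back on its rest bar (as it starts; its own weight holds it there when empty), 0.785 = up against its stop, 15 degrees short of vertical. Damped, no spring: it swings up by itself within about 2 s when a logger lies in it heavy end at the foot and is let go; with the heavy end at the head it stays down.
- cradle_right (a joint): hinge of the right cradle, the same. In a cradle two nests, 14 mm wide, 76 mm either side of the seat along x, take the caps with about 1 mm play each side; their flared walls guide 6 mm of sideways error. The foot plate's inner face is 86.5 mm from the seat and rises 7 mm above the logger's axis; the head end is open.
- stand: grey metal read-out stand, fixed; base plate 185 x 212 x 8 mm, black reader strip 14 mm tall on its front edge. Origin on the bench under the middle of the pivot line; axes as the seats' but level; seats at y = +52 and -52 mm. Fingers have room at both sides of a logger in its cradle (to 19 mm below its axis), except at the pivot ears and posts, 24 mm wide, at its middle. Rest bar behind, 115 mm high.
- tip_box: blue pipette tip box with a smoky lid, 87 x 118 x 84 mm, loose; to be left alone; origin under its middle
- dropper: white dropper bottle, 33 mm across, 94 mm tall, loose; to be left alone; origin under its middle
- sample_cup: clear sample cup with green leaf pieces, 51 mm across, 64 mm tall, loose; to be left alone; origin under its middle
- bench_timer: small white bench timer, 32 x 68 x 62 mm, loose; to be left alone; origin under its middle

How it is judged (in metres and radians):
At the end, for the whole second after the job is handed in: Both cradles are swung up against their stops (above 0.72 of 0.785 rad), each with one logger lying home in it: its centre within 9 mm of the cradle's seat, its length within 0.1 rad of the cradle's; all at rest, nothing held (value of joint each of cradle_left, cradle_right above 0.72 rad and ((distance between logger_a_center and cradle_left_seat below 0.009 m and angle between the x axis of logger_a_center and the x axis of cradle_left_seat, either way round below 0.1 rad and linear speed of logger_a below 0.02 m/s) or (distance between logger_b_center and cradle_left_seat below 0.009 m and angle between the x axis of logger_b_center and the x axis of cradle_left_seat, either way round below 0.1 rad and linear speed of logger_b below 0.02 m/s)) and ((distance between logger_a_center and cradle_right_seat below 0.009 m and angle between the x axis of logger_a_center and the x axis of cradle_right_seat, either way round below 0.1 rad and linear speed of logger_a below 0.02 m/s) or (distance between logger_b_center and cradle_right_seat below 0.009 m and angle between the x axis of logger_b_center and the x axis of cradle_right_seat, either way round below 0.1 rad and linear speed of logger_b below 0.02 m/s)) and velocity of joint each of cradle_left, cradle_right below 0.05 rad/s); the robot touches nothing.
It fails at once if the tip box is knocked over or shifted by more than 25 mm (distance of tip_box from where it was at the start of the episode above 0.025 m or angle between tip_box's own z axis and vertical above 0.4 rad).
It fails at once if the dropper is knocked over or shifted by more than 25 mm (distance of dropper from where it was at the start of the episode above 0.025 m or angle between dropper's own z axis and vertical above 0.4 rad).
It fails at once if the sample cup is knocked over or shifted by more than 25 mm (distance of sample_cup from where it was at the start of the episode above 0.025 m or angle between sample_cup's own z axis and vertical above 0.4 rad).
It fails at once if the bench timer is knocked over or shifted by more than 25 mm (distance of bench_timer from where it was at the start of the episode above 0.025 m or angle between bench_timer's own z axis and vertical above 0.4 rad).
It also fails if it takes over 72 s, if anything falls off the work surface, if the arm or the gripper's body presses on something with over 40 N, if the wrist force passes 120 N, or if a joint passes its speed limit or range.

ROBOT

A 6-joint arm with a two-finger parallel gripper is mounted at the origin on a cart in front of the work surface, level with it; the furniture and walls round the work are solid. World frame = base frame: x ahead of the robot, y to its left, z up, the work surface at z = 0. Lengths are in m, angles in degrees, forces in N, time in s.
With the tool pointing down it reaches from about 0.325 to 0.9 m from the base axis. Payload 6.1 kg.
Tool frame: the origin (TCP) lies midway between the tips of the shut fingers; the grasp point (between the pads) lies 19 mm behind it; z points along the fingers, y is the line along which they close (so a half turn about z gives the same grasp; the last joint's range is limited). The gripper opens to 85 mm and grips with 20 to 120 N. Pads are 22 mm wide; open, the fingers measure 114 mm over their backs; the gripper's body (76 mm by 85 mm) begins 54 mm behind the grasp point. The pads swing forward as they close: fully open they stand 13 mm farther back than shut.
Start: joints at [69.208, 12.628, 87.462, -0, 79.91, -7.225], TCP at [0.147, 0.608, 0.231] pointing down, gripper open.
Joint ranges: [-170.65, 170.65], [-52.31, 119.04], [5.05, 147.46], [-71.25, 251.25], [11.57, 151.72], [-153.62, 153.62]. Speed limits (degrees/s): [147.25, 147.25, 172.46, 180, 180, 180].

INTERFACE

Orientations are given as a 3x3 rotation matrix whose columns are the frame's x, y, z axes.
In Python, from plant import robot gives the robot as it stands.
- The arm moves only by the shell command python3 -m crank 'ROWS' [FORCE]. ROWS is JSON, a list of rows, each a list of 7 numbers: the opening in per cent of the stroke, from 0 (shut) to 100 (fully open), then the shift along the world's x, y, z in mm, then the turn, a rotation vector about the world's x, y, z in degrees. In form: [[jaw, x, y, z, rx, ry, rz], ...]. A call has 1 to 12 rows; each row is the pose to reach, as a shift and turn from the pose commanded when the call began; what a row does not reach only later rows make up. A row lasts 1/10 s, in which the tool goes at most 50 mm and 8.59 degrees, less where a joint would pass 70% of its speed; a pose out of reach is approached as far as the arm can. A call with a gripper value outside its range is refused whole. The fingers move at their own pace and stop on an object; FORCE is the grip in N (left out, the last holds). Time passes only in rows, so rows that repeat a pose let the fingers close. It gives the time, the measured TCP pose, the force, the opening and the grip force at its end, in the units of the state.
- robot.get_state(): the state, without advancing time (a new reading comes with each control period).
- robot.camera(name): name is "scene" or "top"; returns a dict with "pixels" (384x512x3 uint8, red, green, blue), "z_map" (384x512 float32, m along the optical axis (not along the pixel's ray), 0 where there is no reading), "camera_matrix" (3x3 intrinsics, pixels), "position" and "rotation" of the camera in the world. Camera axes: x right, y down, z forward; pixel columns grow to the right and rows downward; lengths in m; the calibration is good to about 2 mm. A picture is of the moment at which its call begins.
- robot.sign_off(): hands the job in; it is judged then, once.
The state is a dict: "time": time; "joint_positions": joint angles; "dq": joint speeds; "joint_efforts": joint torques, N m; "tcp_pos": TCP position; "eef_rot": TCP orientation; "ft_force": force on the tool from outside, world axes, zero at the start; "ft_torque": the same for the moment, N m; "grip_width": opening from 0.0 (shut) to 1.0 (fully open); "grip_force": force on a finger pad.
Only numpy, scipy, OpenCV 4.12 (cv2) and the standard library are available. Lean on these libraries where they do the work, as an engineer would, in place of code of your own. Each camera call takes 0.05 s, during which the arm holds its last target. There are 200 camera calls.

## Working session

There is one attempt and no reset: what is moved stays moved. The work goes in short steps, Python scripts to look and compute and a shell command to move; the robot and the scene stay as the last step left them, time stands still between calls to the robot, and variables do not carry over. Pictures are saved under pics/ and viewed, at most 13 in all, crops included, and the job is handed in when it is done.

```bash
ls; mkdir -p pics; python3 - <<'E'
from plant import robot
import cv2,numpy as np
s=robot.get_state();print(s)
for n in("scene","top"):
    c=robot.camera(n);cv2.imwrite(f"pics/{n}0.png",c["pixels"][:,:,::-1]);np.savez(f"{n}0.npz",**c)
    print(n,c["camera_matrix"],c["position"],c["rotation"])
E
```

```text
pics
{'time': 0.0, 'joint_positions': array([ 6.92109895e+01,  1.26764318e+01,  8.75260336e+01,  8.83282643e-05,
        7.99101034e+01, -7.22511305e+00]), 'dq': array([-0.02285478,  0.0340185 ,  0.02513053, -0.09475294,  0.05022731,
        0.03793593]), 'joint_efforts': array([ 8.14903578e-04, -4.96881223e+01, -3.89410186e+01, -1.64063817e-04,
        1.09629828e-02,  6.50174826e-06]), 'tcp_pos': array([0.14636823, 0.60699483, 0.23018389]), 'eef_rot': array([[-9.72108822e-01,  2.34529210e-01, -6.98743384e-04],
       [ 2.34530119e-01,  9.72107119e-01, -1.83624198e-03],
       [ 2.48601037e-04, -1.94890340e-03, -9.99998070e-01]]), 'ft_force': array([-0.27982288, -0.01640086, -0.66600947]), 'ft_torque': array([-0.03302691, -0.05944749, -0.01177473]), 'grip_force': 0.0, 'grip_width': 1.0006363195516401}
scene [[385.02836944   0.         250.84956923]
 [  0.         385.02836944 193.04506187]
 [  0.           0.           1.        ]] [-0.1359733  -0.11049862  0.70441676] [[ 0.50709603 -0.55361873  0.66057544]
 [-0.86180997 -0.31527827  0.39734517]
 [-0.01171265 -0.77078266 -0.63699051]]
top [[431.52223608   0.         248.23478135]
 [  0.         431.52223608 185.66333901]
 [  0.           0.           1.        ]] [0.38460229 0.29371063 1.02029087] [[ 0.00592042 -0.9908606   0.13475985]
 [-0.99979801 -0.00845366 -0.01823368]
 [ 0.01920625 -0.13462468 -0.99071051]]
```

View pics/scene0.png

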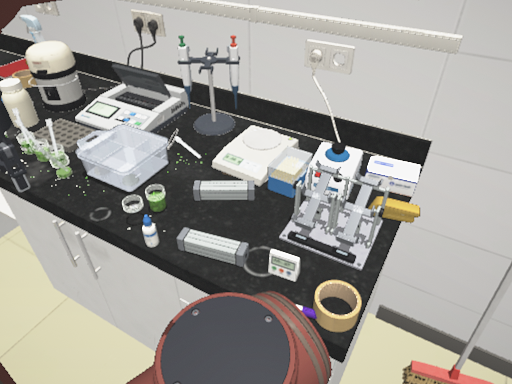

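View pics/top0.png

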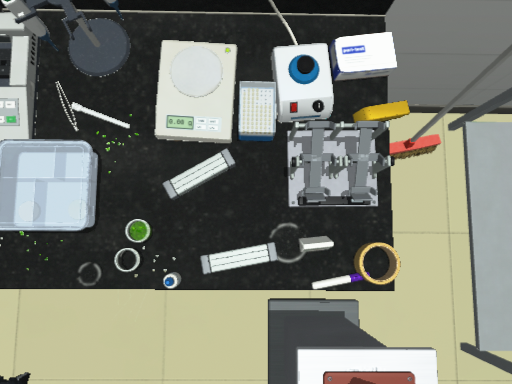

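The scene view shows loggers at (213,246) and (223,190), with the stand around (335,215). In the top view the loggers are at (238,258) and (199,173), and the stand is around (333,164). The near logger has the timer at (316,244) on its right and the dropper at (171,281) on its left.

```bash
cat > h.py <<'E'
import numpy as np,cv2
def pts(c):
    z=c["z_map"].astype(float);K=c["camera_matrix"];v,u=np.mgrid[0:384,0:512]
    p=np.stack([(u-K[0,2])/K[0,0]*z,(v-K[1,2])/K[1,1]*z,z],-1)@c["rotation"].T+c["position"]
    p[z==0]=np.nan
    return p
def proj(c,P):
    q=(np.atleast_2d(P)-c["position"])@c["rotation"];q=q@c["camera_matrix"].T
    return q[:,:2]/q[:,2:]
def rect(P):
    (cx,cy),(w,h),a=cv2.minAreaRect((P[:,:2]*1000).astype(np.float32))
    if w<h:w,h,a=h,w,a+90
    return np.round([cx,cy,w,h,(a+90)%180-90],1)
E
python3 - <<'E'
from h import *
for n,boxes in(("top",[(190,235,285,280),(155,140,240,205)]),("scene",[(170,222,254,270),(185,172,262,206)])):
    c=dict(np.load(n+"0.npz"));p=pts(c)
    for x0,y0,x1,y1 in boxes:
        m=np.zeros((384,512),np.uint8);m[y0:y1,x0:x1]=1
        m&=((p[...,2]>.034)&(p[...,2]<.05)).astype(np.uint8)
        k,l,st,_=cv2.connectedComponentsWithStats(m);i=1+st[1:,4].argmax()
        q=p[l==i];print(n,rect(q),np.median(q[:,2]),st[i,4])
c=dict(np.load("top0.npz"));p=pts(c);b=p[115:215,280:400].reshape(-1,3)
for lo,hi in((.004,.013),(.018,.026),(.1,.13),(.13,.15),(.15,.19)):
    q=b[(b[:,2]>lo)&(b[:,2]<hi)];print(lo,len(q),rect(q))
for n,(x0,y0,x1,y1) in(("top",(280,110,400,215)),("scene",(275,155,395,265))):
    c=np.load(n+"0.npz")["pixels"][y0:y1,x0:x1,::-1]
    cv2.imwrite(f"pics/{n}_st.png",cv2.resize(c,None,fx=5,fy=5,interpolation=2))
E
```

```text
top [355.6 295.3 170.6  41.8 -79.2] 0.04144304182852909 1385
top [547.3 389.  170.8  42.6 -59.8] 0.0414837359454891 1320
scene [353.5 294.4 170.7  42.8 -78.8] 0.03978364925599598 993
scene [544.5 389.  167.8  45.3 -60.7] 0.03974532582513324 631
0.004 3306 [580.   58.2 287.  240.6  87.4]
0.018 626 [586.3  80.2 239.7 215.3 -89.6]
0.1 1264 [600.5  75.5 218.9  99.1 -89.1]
0.13 343 [635.5  76.  167.7  21.1 -89. ]
0.15 11 [633.3  76.  164.9   6.5 -89.3]
```

View pics/top_st.png

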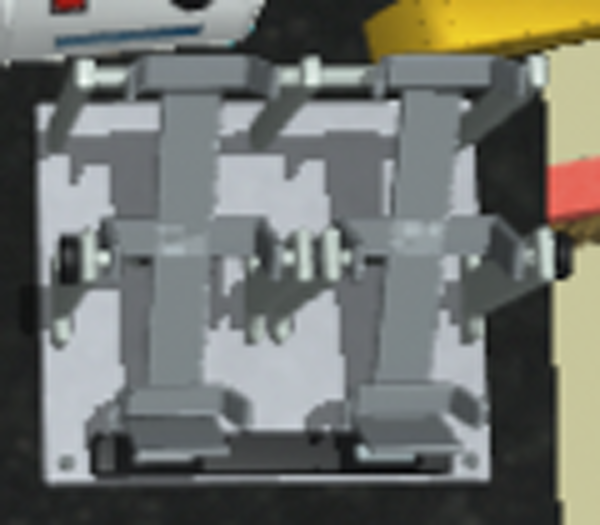

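View pics/scene_st.png

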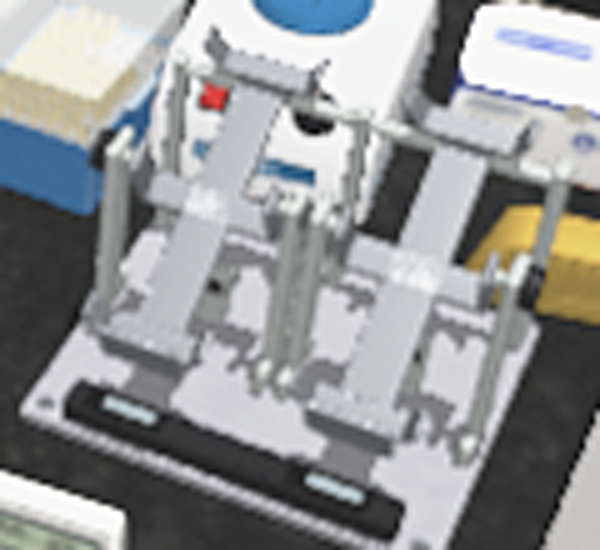

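The crops show the pivot ends as black knobs at crop (70,260) and (560,255), which is full top view (294,162) and (392,161). The plate corners are near (287,130), (289,207) and (378,206). Both cradles lie back, foot towards the robot.

```bash
cat >> h.py <<'E'
def ray(c,u,v,z):
    K=c["camera_matrix"];d=c["rotation"]@np.array([(u-K[0,2])/K[0,0],(v-K[1,2])/K[1,1],1])
    return c["position"]+d*(z-c["position"][2])/d[2]
E
python3 - <<'E'
from h import *
np.set_printoptions(precision=4,suppress=True)
c=dict(np.load("top0.npz"));s=dict(np.load("scene0.npz"))
T=lambda x,y,z:ray(c,280+x/5-.4,110+y/5-.4,z)
S=lambda x,y,z:ray(s,275+x/5-.4,155+y/5-.4,z)
print("knobs top",T(70,260,.112),T(562,255,.112)," scene",S(105,150,.112),S(537,275,.112))
print("plate top",T(45,483,.008),T(490,480,.008),T(36,103,.008),"scene",S(22,412,.008),S(428,545,.008))
print("restbar",T(88,75,.115),T(537,72,.115))
p=pts(c)
# cradle plate surfaces: spine pixels, fit height profile
for name,(x0,x1) in (("L",(311,320)),("R",(358,367))):
    for v in range(128,194,6):
        q=p[v,x0-6:x1+8];
        ok=np.abs(q[:,2]-np.nanmedian(q[3:12,2]))<.012
        print(name,v,np.nanmedian(q[ok],0),q[ok][:,1].max()-q[ok][:,1].min(),(q[ok][:,1].max()+q[ok][:,1].min())/2)
for n,(u,v) in dict(dropper=(171,281),timer=(316,244),cup=(138,231),tip=(257,110)).items(): print(n,p[v,u])
E
```

```text
knobs top [0.5611 0.18   0.112 ] [ 0.5653 -0.0326  0.112 ]  scene [0.5615 0.1794 0.112 ] [ 0.5754 -0.0312  0.112 ]
plate top [0.4743 0.1796 0.008 ] [ 0.4773 -0.0314  0.008 ] [0.6582 0.1828 0.008 ] scene [0.4728 0.1758 0.008 ] [ 0.4906 -0.026   0.008 ]
restbar [0.642  0.1719 0.115 ] [ 0.6456 -0.0238  0.115 ]
  return np.nanmean(a, axis, out=out, keepdims=keepdims)
Traceback (most recent call last):
ValueError: zero-size array to reduction operation maximum which has no identity
```

```bash
python3 - <<'E'
from h import *
np.set_printoptions(precision=4,suppress=True)
c=dict(np.load("top0.npz"));p=pts(c)
for u in (315,316,362):
    print(u);print("\n".join(f"{v} {p[v,u].round(4)}" for v in range(118,206,1 if u==315 else 3)))
for v in (125,130,186,190,194): # nest profile across
    print(v,[f"{p[v,u,1]*1e3:.0f}:{p[v,u,2]*1e3:.0f}" for u in range(298,388,2)])
for n,(u,v) in dict(dropper=(171,281),timer=(316,244),cup=(138,231),tip=(257,110)).items(): print(n,p[v,u])
E
```

```text
315
118 [0.6861 0.116  0.019 ]
119 [0.6887 0.113  0.0019]
120 [0.6867 0.1127 0.0001]
121 [0.645  0.1364 0.1335]
122 [0.6429 0.1364 0.1333]
123 [0.6409 0.1363 0.1326]
124 [0.6393 0.136  0.1307]
125 [0.637  0.136  0.1309]
126 [0.6349 0.136  0.1306]
127 [0.6338 0.1354 0.1269]
128 [0.6328 0.1347 0.1224]
129 [0.63   0.1351 0.1246]
130 [0.6289 0.1344 0.1207]
131 [0.6278 0.1337 0.1164]
132 [0.6251 0.134  0.1182]
133 [0.6233 0.1338 0.1167]
134 [0.6208 0.134  0.1178]
135 [0.6196 0.1334 0.1141]
136 [0.6179 0.1331 0.1119]
137 [0.6151 0.1335 0.1141]
138 [0.6135 0.1331 0.1118]
139 [0.612  0.1327 0.1091]
140 [0.609  0.1332 0.112 ]
141 [0.6075 0.1327 0.1092]
142 [0.6055 0.1326 0.1082]
143 [0.6035 0.1325 0.1073]
144 [0.6022 0.1318 0.1035]
145 [0.6003 0.1316 0.1022]
146 [0.5979 0.1318 0.1027]
147 [0.5963 0.1313 0.1   ]
148 [0.5934 0.1319 0.1029]
149 [0.5916 0.1316 0.1012]
150 [0.5896 0.1314 0.0999]
151 [0.588  0.131  0.0973]
152 [0.5869 0.1301 0.0922]
153 [0.5838 0.1308 0.0959]
154 [0.5822 0.1303 0.0931]
155 [0.5801 0.1303 0.0924]
156 [0.5782 0.1299 0.0905]
157 [0.5758 0.1301 0.0913]
158 [0.5737 0.13
[... 4468 characters left out ...]
', '50:71', '42:58', '37:56', '32:55', '27:56', '23:55', '18:54', '13:53', '9:54', '5:57', '-0:56', '-2:65', '-5:69', '-8:73', '-36:1', '-41:0', '-47:-4', '-51:0', '-55:1']
194 ['157:9', '153:9', '157:70', '151:60', '145:51', '140:51', '135:49', '131:52', '127:51', '122:52', '118:52', '113:51', '108:49', '95:8', '91:8', '98:68', '94:71', '77:9', '71:7', '67:8', '63:11', '57:5', '52:8', '49:11', '43:6', '54:69', '48:66', '40:53', '36:54', '31:51', '27:53', '22:51', '18:53', '13:54', '8:51', '3:49', '-14:8', '-18:10', '-5:67', '-9:68', '-36:-1', '-40:2', '-46:-2', '-50:2', '-53:6']
dropper [0.3069 0.4385 0.0867]
timer [0.3863 0.1255 0.061 ]
cup [0.4128 0.5223 0.0435]
tip [0.6846 0.2577 0.0805]
```

```bash
python3 -m crank '[[100,60,-80,-60,0,0,-16],[100,200,-270,-90,0,0,-65.6],[100,200,-270,-90,0,0,-65.6],[100,200,-270,-90,0,0,-65.6],[100,200,-270,-90,0,0,-65.6],[100,200,-270,-90,0,0,-65.6],[100,200,-270,-90,0,0,-65.6],[100,200,-270,-90,0,0,-65.6],[100,200,-270,-90,0,0,-65.6],[100,200,-270,-90,0,0,-65.6],[100,200,-270,-90,0,0,-65.6]]' 60; python3 - <<'E'
from h import *
from plant import robot
c=robot.camera("scene");p=pts(c);s=robot.get_state();print(s["tcp_pos"],s["eef_rot"],s["joint_positions"],s["ft_force"],s["ft_torque"])
cv2.imwrite("pics/s1.png",c["pixels"][:,:,::-1])
E
```

```text
time: 1.2
tcp_pos: [0.3461, 0.3383, 0.1415]
eef_rot: [[-0.191, 0.982, 0.0], [0.982, 0.191, 0.0], [0.0, 0.0, -1.0]]
ft_force: [-1.0, -0.3, 0.5]
grip_width: 0.999
grip_force: 0.0
[0.34604982 0.33842926 0.14145256] [[-1.91338393e-01  9.81524124e-01  1.14861588e-04]
 [ 9.81524109e-01  1.91338363e-01  2.32038730e-04]
 [ 2.05774183e-04  1.57137336e-04 -9.99999966e-01]] [ 3.50117025e+01 -1.95836715e+00  1.13180684e+02  7.63123821e-03
  6.87646649e+01  2.39780384e+01] [-0.21289427 -0.29743732 -0.71788325] [-0.0082612  -0.00488955  0.00250889]
```

View pics/s1.png

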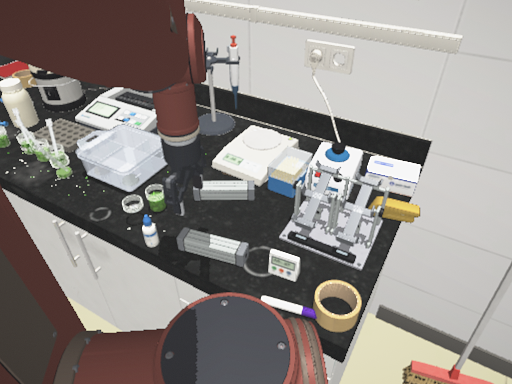

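The gripper hangs at (183,195), above the left end of the near logger, with the dropper clear at (150,230). Next I go down, grip and lift a little to weigh.

```bash
python3 -m crank '[[100,0.5,0,-50,0,0,0],[100,0.5,0,-100,0,0,0],[100,0.5,0,-126,0,0,0],[100,0.5,0,-136,0,0,0],[100,0.5,0,-136,0,0,0],[0,0.5,0,-136,0,0,0],[0,0.5,0,-136,0,0,0],[0,0.5,0,-136,0,0,0],[0,0.5,0,-136,0,0,0],[0,0.5,0,-136,0,0,0]]' 100; python3 -m crank '[[0,0,0,0,0,0,0],[0,0,0,10,0,0,0],[0,0,0,20,0,0,0],[0,0,0,25,0,0,0],[0,0,0,25,0,0,0],[0,0,0,25,0,0,0]]'; cat > st.py <<'E'
from h import *
from plant import robot
np.set_printoptions(precision=4,suppress=True)
s=robot.get_state()
print(s["time"],s["tcp_pos"],s["joint_positions"],s["ft_force"],s["ft_torque"],s["grip_width"],s["grip_force"])
E
python3 st.py
```

```text
time: 2.25
tcp_pos: [0.3484, 0.3387, 0.0072]
eef_rot: [[-0.188, 0.982, 0.003], [0.982, 0.188, 0.002], [0.002, 0.003, -1.0]]
ft_force: [-1.3, 0.9, 8.0]
grip_width: 0.476
grip_force: 102.4
time: 2.85
tcp_pos: [0.347, 0.3375, 0.0303]
eef_rot: [[-0.188, 0.982, 0.0], [0.982, 0.188, 0.0], [0.0, 0.0, -1.0]]
ft_force: [0.0, 0.2, -5.5]
grip_width: 0.477
grip_force: 101.7
2.85 [0.347  0.3375 0.0303] [ 34.8549   7.943  116.7131  -0.0004  55.3416  24.0235] [ 0.0467  0.1649 -5.4932] [0.0596 0.0002 0.0506] 0.47682459056915594 101.68701410293579
```

The measured Fz is about −5 N and tau_x is +0.06 N·m, which puts the centre of mass about 12 mm from the grip towards the middle. So logger a's left end is the battery end. It goes to the left cradle, foot end gripped.

```bash
cat > go.py <<'E'
from h import *
from plant import robot
from scipy.spatial.transform import Rotation as R
import sys
np.set_printoptions(precision=2,suppress=True)
def plan(seat,grip,depth,ups,head=3,flip=1,yaw=1.1):
    s=robot.get_state();R0=s["eef_rot"]
    S=R.from_euler('z',yaw,degrees=True).as_matrix()@R.from_euler('y',-30,degrees=True).as_matrix()
    xc,zc=S[:,0],S[:,2]
    Rt=np.c_[-S[:,0]*flip*-1,S[:,1]*flip,-zc]; Rt[:,0]=np.cross(Rt[:,1],Rt[:,2])
    print("rotvec",R.from_matrix(Rt@R0.T).as_rotvec(degrees=True))
    for u in ups:
        t=seat+xc*(-grip+head)/1e3+zc*(-depth+u)/1e3
        print(u,"target",t*1e3,"delta",(t-s["tcp_pos"])*1e3)
E
python3 - <<'E'
from go import *
plan(np.array([.563,.1272,.112]),44,13.8,(150,60,20,1),flip=1)
plan(np.array([.563,.1272,.112]),44,13.8,(150,),flip=-1)
E
```

```text
rotvec [-20.5  -25.28  78.3 ]
150 target [459.41 125.21 209.45] delta [ 112.39 -212.25  179.15]
60 target [504.4  126.07 131.51] delta [ 157.39 -211.38  101.21]
20 target [524.4  126.46  96.87] delta [ 177.38 -211.     66.57]
1 target [533.9  126.64  80.41] delta [ 186.88 -210.82   50.12]
rotvec [ 26.46 -21.45 -97.19]
150 target [459.41 125.21 209.45] delta [ 112.39 -212.25  179.15]
```

```bash
python3 -m crank '[[0,0,0,50,0,0,0],[0,0,-20,100,-2,-2.5,8],[0,112.4,-212.2,179,-20.5,-25.28,78.3],[0,112.4,-212.2,179,-20.5,-25.28,78.3],[0,112.4,-212.2,179,-20.5,-25.28,78.3],[0,112.4,-212.2,179,-20.5,-25.28,78.3],[0,112.4,-212.2,179,-20.5,-25.28,78.3],[0,112.4,-212.2,179,-20.5,-25.28,78.3],[0,112.4,-212.2,179,-20.5,-25.28,78.3],[0,112.4,-212.2,179,-20.5,-25.28,78.3],[0,112.4,-212.2,179,-20.5,-25.28,78.3],[0,112.4,-212.2,179,-20.5,-25.28,78.3]]';python3 -m crank '[[0,0,0,0,0,0,0],[0,0,0,0,0,0,0],[0,0,0,0,0,0,0]]'; python3 st.py; python3 - <<'E'
from go import *
plan(np.array([.563,.1272,.112]),44,13.8,(60,20,1),flip=1)
c=robot.camera("scene");cv2.imwrite("pics/s2.png",c["pixels"][:,:,::-1]);np.savez("s2.npz",**c)
c=robot.camera("top");cv2.imwrite("pics/t2.png",c["pixels"][:,:,::-1]);np.savez("t2.npz",**c)
E
```

```text
time: 4.05
tcp_pos: [0.4574, 0.1246, 0.2068]
eef_rot: [[-0.868, -0.02, 0.497], [-0.017, 1.0, 0.009], [-0.497, -0.001, -0.868]]
ft_force: [0.1, 0.4, -5.2]
grip_width: 0.478
grip_force: 105.6
time: 4.35
tcp_pos: [0.4598, 0.1256, 0.2094]
eef_rot: [[-0.866, -0.018, 0.499], [-0.015, 1.0, 0.009], [-0.499, 0.001, -0.866]]
ft_force: [1.0, -0.5, -5.3]
grip_width: 0.482
grip_force: 105.6
4.35 [0.4598 0.1256 0.2094] [  8.3476 -32.0261 133.6102  -4.8231  48.7629 -80.4389] [ 0.9586 -0.4851 -5.2621] [-0.0356  0.6731 -0.0087] 0.4817922317482018 105.63501477241516
rotvec [-0.03 -0.05  0.08]
60 target [504.4  126.07 131.51] delta [ 44.64   0.51 -77.93]
20 target [524.4  126.46  96.87] delta [  64.64    0.89 -112.57]
1 target [533.9  126.64  80.41] delta [  74.14    1.07 -129.03]
```

View pics/s2.png

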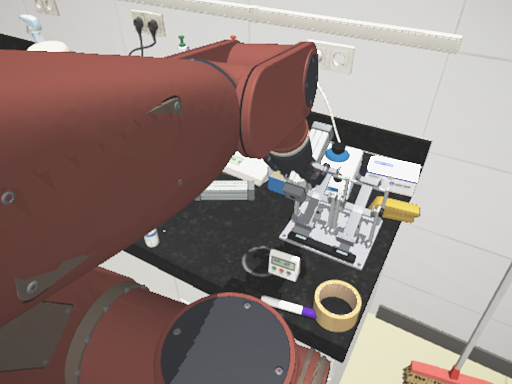

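The logger is tilted in the gripper, with its head at (322,138), and lines up behind the left cradle. I'm lowering it along the cradle's open direction.

```bash
python3 -m crank '[[0,22,0.3,-39,0,0,0],[0,44.6,0.5,-78,0,0,0],[0,54,0.7,-95,0,0,0],[0,64.6,0.9,-112.6,0,0,0],[0,64.6,0.9,-112.6,0,0,0],[0,64.6,0.9,-112.6,0,0,0],[0,64.6,0.9,-112.6,0,0,0]]'; python3 st.py; python3 - <<'E'
from go import *
plan(np.array([.563,.1272,.112]),44,13.8,(10,1,-1),flip=1)
from plant import robot
c=robot.camera("top");cv2.imwrite("pics/t3.png",cv2.resize(c["pixels"][90:230,250:410,::-1],None,fx=4,fy=4));np.savez("t3.npz",**c)
E
```

```text
time: 5.15
tcp_pos: [0.5247, 0.1265, 0.0979]
eef_rot: [[-0.865, -0.019, 0.501], [-0.017, 1.0, 0.01], [-0.501, 0.0, -0.865]]
ft_force: [0.7, 0.6, -4.6]
grip_width: 0.477
grip_force: 106.4
5.15 [0.5247 0.1265 0.0979] [  7.023   -9.8938 131.2531  -6.1373  28.8256 -79.4883] [ 0.7498  0.5569 -4.5916] [-0.0033  0.6886 -0.0023] 0.4773309788712758 106.42148494720459
rotvec [-0.01  0.09 -0.  ]
10 target [529.4  126.55  88.21] delta [ 4.73  0.07 -9.68]
1 target [533.9  126.64  80.41] delta [  9.23   0.15 -17.48]
-1 target [534.9  126.66  78.68] delta [ 10.23   0.17 -19.21]
```

View pics/t3.png

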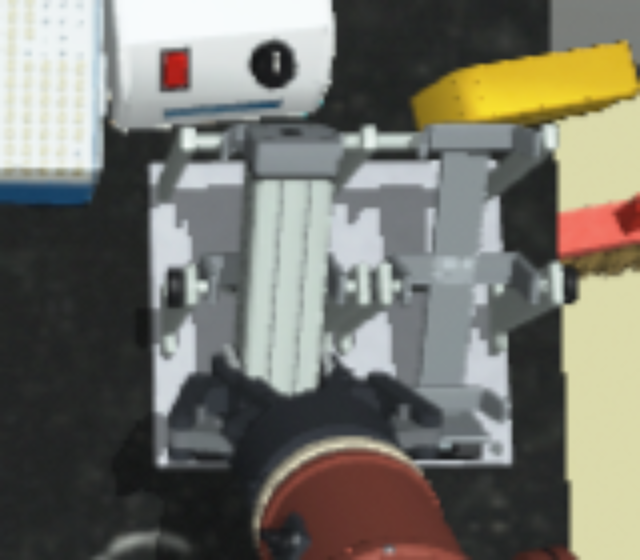

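Seen from the top, the logger's head cap at crop (295,150) lies centred over the left cradle's head nest, between about 228 and 355. I'm lowering the rest and checking force.

```bash
python3 -m crank '[[0,2.5,0,-5,0,0,0],[0,4.7,0,-9.7,0,0,0],[0,7,0,-14,0,0,0],[0,9.2,0,-17.5,0,0,0],[0,9.2,0,-17.5,0,0,0],[0,9.2,0,-17.5,0,0,0]]'; python3 st.py; python3 - <<'E'
from go import *
plan(np.array([.563,.1272,.112]),44,13.8,(1,),flip=1)
E
```

```text
time: 5.8
tcp_pos: [0.5333, 0.1262, 0.0789]
eef_rot: [[-0.866, -0.019, 0.499], [-0.017, 1.0, 0.009], [-0.5, -0.0, -0.866]]
ft_force: [0.5, 0.3, -4.0]
grip_width: 0.477
grip_force: 106.7
5.8 [0.5333 0.1262 0.0789] [  6.828   -6.1601 130.4964  -6.5541  25.9635 -79.1384] [ 0.4918  0.2818 -4.0171] [-0.0682  0.709  -0.019 ] 0.47748752912589976 106.74508810043335
rotvec [ 0.01 -0.03  0.  ]
1 target [533.9  126.64  80.41] delta [0.61 0.43 1.54]
```

```bash
python3 -m crank '[[0,0.5,0.3,-0.5,0,0,0],[60,0.5,0.3,-0.5,0,0,0],[80,0.5,0.3,-0.5,0,0,0],[100,0.5,0.3,-0.5,0,0,0],[100,0.5,0.3,-0.5,0,0,0],[100,-4.5,0.3,8.2,0,0,0],[100,-14.5,0.3,25.5,0,0,0],[100,-34.5,0.3,60,0,0,0],[100,-60,0,104,0,0,0],[100,-70,0,122,0,0,0],[100,-70,0,122,0,0,0]]'; python3 st.py; python3 - <<'E'
from go import *
c=robot.camera("scene");cv2.imwrite("pics/s4.png",c["pixels"][:,:,::-1])
c=robot.camera("top");a=c["pixels"][90:290,150:410,::-1];cv2.imwrite("pics/t4.png",cv2.resize(a,None,fx=3,fy=3))
E
```

```text
time: 6.9
tcp_pos: [0.465, 0.1269, 0.2064]
eef_rot: [[-0.861, -0.02, 0.508], [-0.017, 1.0, 0.011], [-0.508, 0.001, -0.861]]
ft_force: [0.4, -0.2, -0.0]
grip_width: 0.999
grip_force: 0.0
6.9 [0.465  0.1269 0.2064] [  8.4135 -31.2111 133.6434  -4.94    47.3436 -80.3427] [ 0.4001 -0.2362 -0.0296] [-0.0284  0.2423  0.0378] 0.9993124180099281 0.0
```

View pics/t4.png

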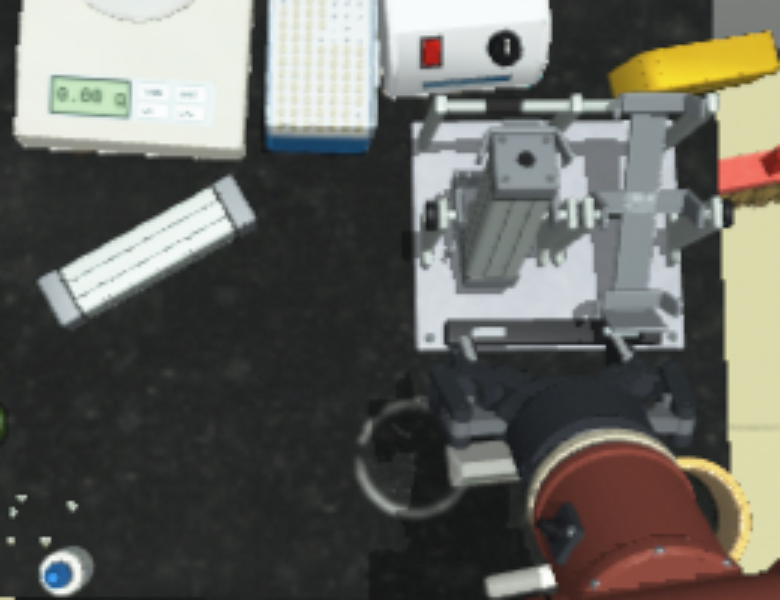

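The left cradle is swinging up, with the logger's antenna end showing at crop (525,160). On to logger b, left end first.

```bash
python3 - <<'E'
from go import *
s=robot.get_state()
a=np.radians(30.2);y=np.array([np.cos(a),np.sin(a),0]);z=np.array([0,0,-1.]);Rt=np.c_[np.cross(y,z),y,z]
print(R.from_matrix(Rt@s["eef_rot"].T).as_rotvec(degrees=True),(np.array([.525,.427,.15])-s["tcp_pos"])*1e3)
E
```

```text
[ 15.45  27.51 -59.44] [ 61.31 300.63 -51.81]
```

```bash
python3 -m crank '[[100,-10,40,20,1.5,2.7,-6],[100,-10,80,20,3,5.5,-12],[100,61.3,300.6,-20,15.45,27.51,-59.44],[100,61.3,300.6,-20,15.45,27.51,-59.44],[100,61.3,300.6,-20,15.45,27.51,-59.44],[100,61.3,300.6,-20,15.45,27.51,-59.44],[100,61.3,300.6,-20,15.45,27.51,-59.44],[100,61.3,300.6,-52,15.45,27.51,-59.44],[100,61.3,300.6,-52,15.45,27.51,-59.44],[100,61.3,300.6,-52,15.45,27.51,-59.44],[100,61.3,300.6,-52,15.45,27.51,-59.44],[100,61.3,300.6,-52,15.45,27.51,-59.44]]' 100; python3 st.py
```

```text
time: 8.2
tcp_pos: [0.5246, 0.4269, 0.1491]
eef_rot: [[-0.504, 0.863, -0.0], [0.863, 0.504, 0.001], [0.001, 0.0, -1.0]]
ft_force: [-0.6, 1.0, 0.1]
grip_width: 1.002
grip_force: 0.0
8.2 [0.5246 0.4269 0.1491] [32.42   23.1232 83.4674  0.0829 73.3881  2.1027] [-0.5612  1.0425  0.1158] [-0.0243  0.0301  0.0364] 1.002147029498155 0.0
```

```bash
python3 -m crank '[[100,0,0,-50,0,0,0],[100,0,0,-100,0,0,0],[100,0,0,-130,0,0,0],[100,0,0,-143,0,0,0],[100,0,0,-143,0,0,0],[0,0,0,-143,0,0,0],[0,0,0,-143,0,0,0],[0,0,0,-143,0,0,0],[0,0,0,-143,0,0,0],[0,0,0,-143,0,0,0]]' 110; python3 -m crank '[[0,0,0,0,0,0,0],[0,0,0,5,0,0,0],[0,0,0,12,0,0,0],[0,0,0,15,0,0,0],[0,0,0,15,0,0,0],[0,0,0,15,0,0,0]]'; python3 st.py
```

```text
time: 9.2
tcp_pos: [0.5265, 0.4281, 0.0092]
eef_rot: [[-0.503, 0.864, 0.003], [0.864, 0.503, 0.004], [0.002, 0.004, -1.0]]
ft_force: [-0.6, -0.2, 7.5]
grip_width: 0.478
grip_force: 112.0
time: 9.8
tcp_pos: [0.5244, 0.4267, 0.0209]
eef_rot: [[-0.503, 0.864, -0.002], [0.864, 0.503, 0.001], [0.002, -0.001, -1.0]]
ft_force: [-0.5, 0.4, -4.0]
grip_width: 0.475
grip_force: 111.3
9.8 [0.5244 0.4267 0.0209] [32.4022 31.5167 86.9534  0.1343 61.5742  2.1361] [-0.5414  0.3778 -3.9799] [ 0.2953  0.1541 -0.0336] 0.47544457992305517 111.27508521080017
```

tau is about 0.33 N·m, which puts the centre of mass roughly 79 mm away. So b's right end is the battery end. I'm setting it down and regripping there.

```bash
python3 -m crank '[[0,0,0,-8,0,0,0],[0,0,0,-13,0,0,0],[0,0,0,-13,0,0,0],[100,0,0,-13,0,0,0],[100,0,0,-13,0,0,0],[100,0,0,-13,0,0,0],[100,0,0,20,0,0,0],[100,0,0,60,0,0,0],[100,22,-38,70,0,0,0],[100,44.5,-75.8,70,0,0,0],[100,44.5,-75.8,70,0,0,0],[100,44.5,-75.8,70,0,0,0]]'; python3 - <<'E'
from go import *
c=robot.camera("top");p=pts(c)
m=np.zeros((384,512),np.uint8);m[140:205,155:250]=1
m&=((p[...,2]>.034)&(p[...,2]<.048)).astype(np.uint8)
k,l,st,_=cv2.connectedComponentsWithStats(m);i=1+st[1:,4].argmax()
print(rect(p[l==i]),st[i,4],robot.get_state()["tcp_pos"])
cv2.imwrite("pics/t5.png",cv2.resize(c["pixels"][90:290,150:410,::-1],None,fx=3,fy=3))
E
```

```text
time: 11.0
tcp_pos: [0.5696, 0.35, 0.0911]
eef_rot: [[-0.501, 0.865, -0.002], [0.865, 0.501, 0.002], [0.002, -0.0, -1.0]]
ft_force: [0.7, 1.0, 0.5]
grip_width: 1.001
grip_force: 0.0
[514.9 445.4  41.9  39.7  27.3] 313 [0.57 0.35 0.09]
```

View pics/t5.png

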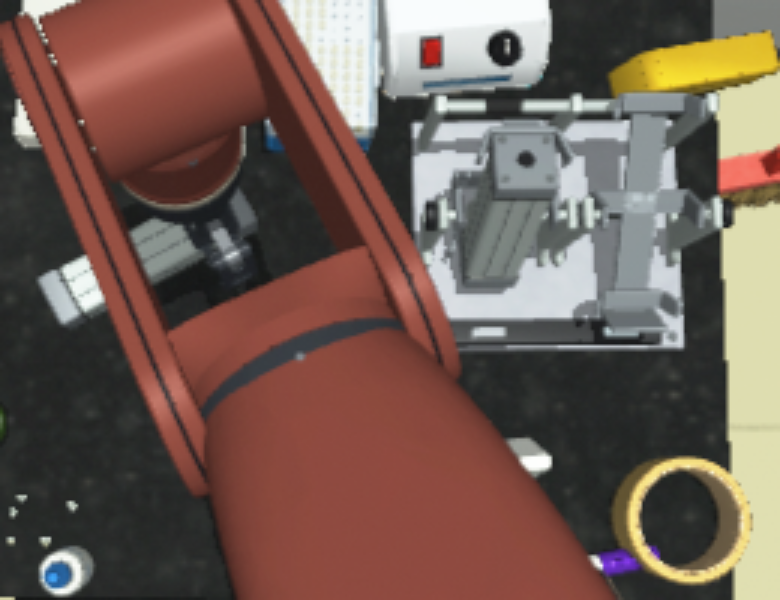

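Logger b lies where it was, its left cap at crop (57,295), and the gripper is over its right end. The first logger stands fully up, at crop (525,160). Next I grip and lift.

```bash
python3 -m crank '[[100,0,0,-45,0,0,0],[100,0,0,-75,0,0,0],[100,0,0,-84,0,0,0],[100,0,0,-84,0,0,0],[0,0,0,-84,0,0,0],[0,0,0,-84,0,0,0],[0,0,0,-84,0,0,0],[0,0,0,-84,0,0,0],[0,0,0,-84,0,0,0]]' 110; python3 -m crank '[[0,0,0,0,0,0,0],[0,0,0,5,0,0,0],[0,0,0,12,0,0,0],[0,0,0,15,0,0,0],[0,0,0,15,0,0,0],[0,0,0,15,0,0,0]]'; python3 st.py
```

```text
time: 11.95
tcp_pos: [0.5706, 0.3518, 0.0096]
eef_rot: [[-0.503, 0.864, 0.002], [0.864, 0.503, 0.003], [0.002, 0.003, -1.0]]
ft_force: [-1.0, 0.1, 6.3]
grip_width: 0.473
grip_force: 112.4
time: 12.55
tcp_pos: [0.5689, 0.351, 0.022]
eef_rot: [[-0.503, 0.864, -0.002], [0.864, 0.503, 0.001], [0.002, -0.001, -1.0]]
ft_force: [0.1, -0.1, -4.1]
grip_width: 0.473
grip_force: 111.5
12.55 [0.5689 0.351  0.022 ] [24.859  30.5569 88.2277  0.1285 61.2635 -5.4049] [ 0.1208 -0.0653 -4.1021] [-0.0015 -0.0385 -0.009 ] 0.47258164268941716 111.50846600532532
```

The light-side torque is near zero, so the heavy end is in hand. I'm turning it −119° on the way, passing high and in front of the raised logger.

```bash
python3 -m crank '[[0,0,0,50,0,0,0],[0,-10,-5,100,0,0,-8],[0,-149,-91,228,0,0,-119.1],[0,-149,-91,228,0,0,-119.1],[0,-149,-91,228,0,0,-119.1],[0,-149,-91,228,0,0,-119.1],[0,-149,-91,228,0,0,-119.1],[0,-149,-91,228,0,0,-119.1],[0,-149,-91,228,0,0,-119.1],[0,-149,-91,228,0,0,-119.1],[0,-149,-91,228,0,0,-119.1],[0,-149,-91,228,0,0,-119.1]]'; python3 -m crank '[[0,0,0,0,0,0,-34],[0,0,0,0,0,0,-34],[0,0,0,0,0,0,-34],[0,0,0,0,0,0,-34],[0,0,0,0,0,0,-34]]'; python3 st.py
```

```text
time: 13.75
tcp_pos: [0.4197, 0.2599, 0.2498]
eef_rot: [[0.9, 0.437, 0.001], [0.437, -0.9, 0.001], [0.001, -0.0, -1.0]]
ft_force: [0.8, -0.8, -5.2]
grip_width: 0.474
grip_force: 115.7
time: 14.25
tcp_pos: [0.4197, 0.2599, 0.2498]
eef_rot: [[0.991, -0.136, 0.001], [-0.136, -0.991, -0.0], [0.001, 0.0, -1.0]]
ft_force: [-0.6, 0.3, -3.5]
grip_width: 0.475
grip_force: 115.6
14.25 [0.4197 0.2599 0.2498] [ 22.6338  -6.4085 105.3017  -0.0383  81.0428 120.4491] [-0.591   0.2919 -3.4715] [0.0144 0.0464 0.0297] 0.4753086327194397 115.64907610416412
```

```bash
python3 -m crank '[[0,0,-40,0,0,0,8.5],[0,0,-85,0,0,0,8.5],[0,0,-130,0,0,0,8.5],[0,0,-175,0,0,0,8.5],[0,0,-215,0,0,0,8.5],[0,0,-239,0,0,0,8.5],[0,0,-239,0,0,0,8.5],[0,0,-239,0,0,0,8.5]]'; python3 st.py; python3 - <<'E'
from go import *
plan(np.array([.565,.0232,.112]),44.2,11.7,(150,100,60,20,1),flip=-1)
E
```

```text
time: 15.05
tcp_pos: [0.42, 0.0208, 0.2501]
eef_rot: [[1.0, 0.014, 0.002], [0.014, -1.0, 0.001], [0.002, -0.001, -1.0]]
ft_force: [1.2, 0.3, -4.4]
grip_width: 0.477
grip_force: 116.3
15.05 [0.42   0.0208 0.2501] [ -7.9889 -17.6347 114.6972   0.0682  82.8347  81.1926] [ 1.1995  0.2587 -4.3699] [-0.0294  0.0529  0.0015] 0.47738057146019314 116.30995810031891
rotvec [  0.45 -29.88   0.27]
150 target [460.19  21.19 211.17] delta [ 40.21   0.36 -38.94]
100 target [485.18  21.67 167.87] delta [ 65.21   0.84 -82.25]
60 target [505.18  22.05 133.23] delta [  85.2     1.22 -116.89]
20 target [525.18  22.44  98.59] delta [ 105.2     1.61 -151.53]
1 target [534.68  22.62  82.13] delta [ 114.7     1.79 -167.98]
```

```bash
python3 -m crank '[[0,10,0,-8,0.1,-8,0.1],[0,20,0.2,-18,0.2,-16,0.1],[0,40.2,0.4,-39,0.45,-29.9,0.27],[0,40.2,0.4,-39,0.45,-29.9,0.27],[0,40.2,0.4,-39,0.45,-29.9,0.27],[0,62,0.8,-77,0.45,-29.9,0.27],[0,85.2,1.2,-116.9,0.45,-29.9,0.27],[0,95,1.4,-134,0.45,-29.9,0.27],[0,105.2,1.6,-151.5,0.45,-29.9,0.27],[0,105.2,1.6,-151.5,0.45,-29.9,0.27],[0,105.2,1.6,-151.5,0.45,-29.9,0.27]]'; python3 st.py; python3 - <<'E'
from go import *
plan(np.array([.565,.0232,.112]),44.2,11.7,(20,10,1,-1),flip=-1)
c=robot.camera("top");cv2.imwrite("pics/t6.png",cv2.resize(c["pixels"][90:230,250:410,::-1],None,fx=4,fy=4))
E
```

```text
time: 16.15
tcp_pos: [0.5258, 0.0235, 0.0988]
eef_rot: [[0.867, 0.02, 0.498], [0.017, -1.0, 0.01], [0.498, -0.0, -0.867]]
ft_force: [0.3, 0.8, -3.6]
grip_width: 0.476
grip_force: 117.4
16.15 [0.5258 0.0235 0.0988] [ -9.4233 -13.1457 133.7098  10.4482  30.3909  71.7699] [ 0.2763  0.8007 -3.6484] [ 0.0183  0.5578 -0.0121] 0.47591726168677495 117.42219865322113
rotvec [-0.01 -0.11 -0.06]
20 target [525.18  22.44  98.59] delta [-0.64 -1.02 -0.2 ]
10 target [530.18  22.53  89.93] delta [ 4.36 -0.93 -8.86]
1 target [534.68  22.62  82.13] delta [  8.86  -0.84 -16.66]
-1 target [535.68  22.64  80.4 ] delta [  9.86  -0.82 -18.39]
```

View pics/t6.png

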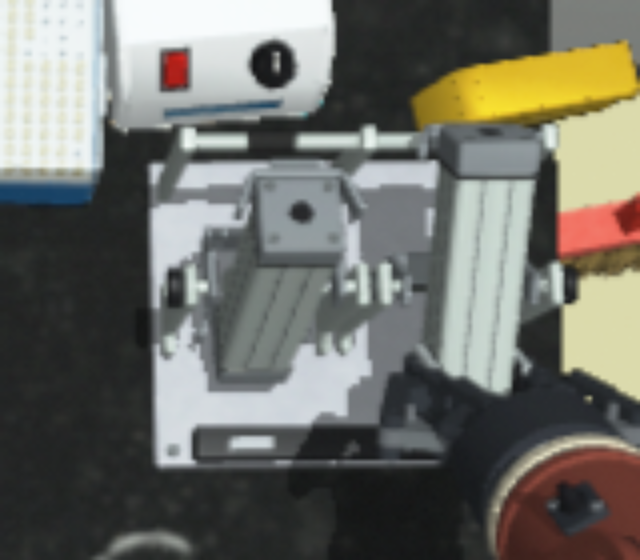

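Logger b lies centred over the right cradle, head cap at crop (488,150), and logger a stands upright at (300,215). I'm lowering, then releasing.

```bash
python3 -m crank '[[0,2.5,-0.4,-4.5,0,0,0],[0,4.4,-0.6,-8.9,0,0,0],[0,6.6,-0.7,-13,0,0,0],[0,9.3,-0.8,-17.5,0,0,0],[0,9.3,-0.8,-17.5,0,0,0],[0,9.3,-0.8,-17.5,0,0,0]]'; python3 st.py; python3 - <<'E'
from go import *
plan(np.array([.565,.0232,.112]),44.2,11.7,(0,),flip=-1)
E
```

```text
time: 16.8
tcp_pos: [0.5345, 0.0218, 0.081]
eef_rot: [[0.866, 0.018, 0.5], [0.016, -1.0, 0.009], [0.5, -0.0, -0.866]]
ft_force: [0.9, -0.4, -4.6]
grip_width: 0.473
grip_force: 117.9
16.8 [0.5345 0.0218 0.081 ] [ -9.4016  -9.4155 133.0504  11.4157  27.2486  70.7591] [ 0.9087 -0.4383 -4.6308] [0.0109 0.6035 0.0139] 0.4732363860704682 117.94298708438873
rotvec [-0.   -0.01  0.06]
0 target [535.18  22.63  81.27] delta [0.63 0.79 0.3 ]
```

```bash
python3 -m crank '[[0,1.2,0.7,-1.5,0,0,0],[0,1.2,0.7,-1.5,0,0,0],[60,1.2,0.7,-1.5,0,0,0],[80,1.2,0.7,-1.5,0,0,0],[100,1.2,0.7,-1.5,0,0,0],[100,1.2,0.7,-1.5,0,0,0],[100,-4.5,0.7,8.2,0,0,0],[100,-14.5,0.7,25.5,0,0,0],[100,-34.5,0.3,60,0,0,0],[100,-60,0,104,0,0,0],[100,-70,0,122,0,0,0]]'; python3 -m crank '[[100,-20,0,40,0,0,0],[100,-40,0,60,0,0,0],[100,-40,0,60,0,0,0],[100,-40,0,60,0,0,0],[100,-40,0,60,0,0,0],[100,-40,0,60,0,0,0],[100,-40,0,60,0,0,0],[100,-40,0,60,0,0,0],[100,-40,0,60,0,0,0],[100,-40,0,60,0,0,0],[100,-40,0,60,0,0,0],[100,-40,0,60,0,0,0]]'; python3 -m crank '[[100,0,0,0,0,0,0],[100,0,0,0,0,0,0],[100,0,0,0,0,0,0],[100,0,0,0,0,0,0],[100,0,0,0,0,0,0],[100,0,0,0,0,0,0],[100,0,0,0,0,0,0],[100,0,0,0,0,0,0],[100,0,0,0,0,0,0],[100,0,0,0,0,0,0]]' | head -2; python3 - <<'E'
from go import *
c=robot.camera("top");p=pts(c)
cv2.imwrite("pics/t7.png",cv2.resize(c["pixels"][90:230,250:410,::-1],None,fx=4,fy=4))
# expected top-face centre: head end of logger at seat + 83.5..85 mm along x at 75 deg
a=np.radians(75)
for n,s in(("L",np.array([563,127.2,112])),("R",np.array([565,23.2,112]))):
    t=(s+np.array([np.cos(a),.005,np.sin(a)])*83.5)/1e3
    print(n,"expected",t*1e3,"px",proj(c,t),"crop",(proj(c,t)-[250,90])*4)
    m=np.zeros((384,512),bool);u,v=proj(c,t)[0].astype(int);m[v-22:v+23,u-22:u+23]=1
    q=p[m&(p[...,2]>.178)&(p[...,2]<.205)];print(len(q),rect(q),np.median(q,0)*1e3)
E
```

```text
time: 17.9
tcp_pos: [0.4651, 0.0217, 0.208]
eef_rot: [[0.862, 0.018, 0.506], [0.017, -1.0, 0.008], [0.506, 0.002, -0.863]]
ft_force: [0.8, 0.1, 0.9]
grip_width: 0.999
grip_force: 0.0
time: 19.1
tcp_pos: [0.4246, 0.0219, 0.2633]
eef_rot: [[0.866, 0.018, 0.5], [0.016, -1.0, 0.009], [0.5, 0.0, -0.866]]
ft_force: [-0.2, 0.0, 0.0]
grip_width: 0.998
grip_force: 0.0
time: 20.1
tcp_pos: [0.4246, 0.0218, 0.2632]
L expected [584.61 127.62 192.65] px [[325.08 142.33]] crop [[300.31 209.31]]
643 [585.  127.4  63.   54.3  89.2] [584.91 128.43 190.96]
R expected [586.61  23.62 192.65] px [[377.54 141.88]] crop [[510.18 207.51]]
668 [588.4  23.8  62.5  55.8 -89.1] [587.27  24.88 190.36]
```

View pics/t7.png

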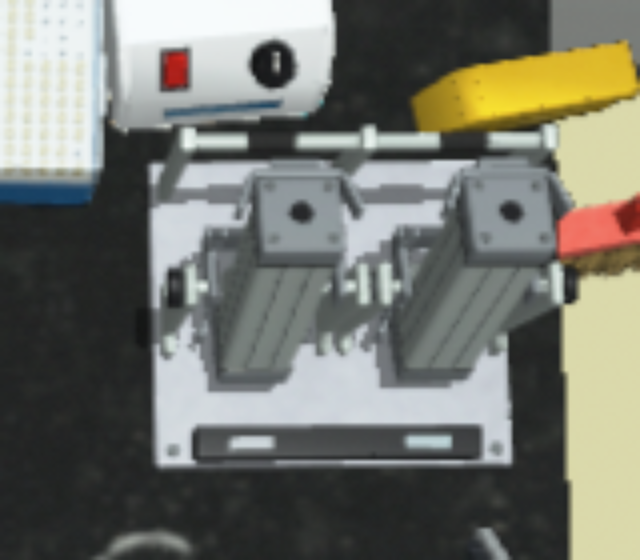

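Both loggers stand up identically, end-face holes at crop (301,211) and (511,210). Their measured tops match the expected home positions to within about 2 mm. The arm is clear, so I'm handing in.

```bash
python3 -c "
from plant import robot
print(robot.sign_off())"
```

```text
the job is handed in; nothing more can be done
None
```

Both loggers stand in their raised cradles, battery end at the foot; their measured tops are within about 2 mm of where home loggers' tops should be. The job was handed in at about 20 s with the arm clear, and sign-off returned no verdict.

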